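# Pack the sold wares into their fitted gift boxes

### The arm

A 6-joint arm with a two-finger parallel gripper is mounted at the origin on the work surface. World frame = base frame: x ahead of the robot, y to its left, z up, the work surface at z = 0. Lengths are in mm, angles in rad, forces in N, time in s.
With the tool pointing down it reaches from about 375 to 750 mm from the base axis. Payload 9 kg.
Tool frame: the origin (TCP) lies midway between the tips of the shut fingers; the grasp point (between the pads) lies ctrl.grip_depth behind it (ctrl.grip_depth is the distance from the TCP to the grasp point, in mm); z points along the fingers, y is the line along which they close (so a half turn about z gives the same grasp; the last joint's range is limited). The gripper opens to 85 mm and grips with 20 to 120 N. Pads are 22 mm wide; open, the fingers measure 114 mm over their backs; the gripper's body (76 mm by 85 mm) begins 54 mm behind the grasp point. The pads swing forward as they close: fully open they stand 13 mm farther back than shut.
Start: joints at [-1.411, 0.104, 0.097, 1.564, 0, 1.353], TCP at [221.338, -557.719, 193.631] pointing down, gripper open.
Joint ranges: [-2.99, 2.99], [-0.84, 1.86], [-1.1, 1.16], [-1.84, 2.11], [-1.51, 1.56], [-3.14, 3.14]. Speed limits (rad/s): [2.22, 2.22, 2.57, 3.14, 3.14, 3.14].

### API

Orientations are given as a rotation vector (axis times angle).
In Python, from rig import readout, imaging, workorder, boxes_of, outline_of, landmark_of, ctrl gives the robot as it stands.
- The arm moves only by the tool move_arm, never from a script. Its argument "motion" is a list of rows, each a list of 6 numbers: the shift along the world's x, y, z in mm, then the turn, a rotation vector about the world's x, y, z in degrees. A call has exactly 8 rows; each row is the pose to reach, as a shift and turn from the pose commanded when the call began; what a row does not reach only later rows make up. A row lasts 1/12 s, in which the tool goes at most 41.7 mm and 7.16 degrees, less where a joint would pass 70% of its speed; a pose out of reach is approached as far as the arm can. A call with a gripper value outside its range is refused whole. "hand" is the finger opening in mm, from 0 to 85.4, set as the call begins (left out, the last holds). The fingers move at their own pace and stop on an object; "grip_force" is the grip in N (left out, the last holds). Time passes only in rows, so rows that repeat a pose let the fingers close, or fill a call up. It gives the time, the measured TCP pose, the force, the opening and the grip force at its end, in the units of the state.
- readout.observe(): the state, without advancing time (a new reading comes with each control period).
- imaging.snapshot(name): name is "scene" or "top" or "wrist"; returns the picture (480x640x3 uint8, blue, green, red); there is no depth.
- imaging.get_calibration(name): a dict with "mtx" (3x3 intrinsics, pixels), "distortion" ([k1, k2, p1, p2, k3] as OpenCV has them; the pictures are not rectified), "rvec" (rotation vector, rad) and "tvec" (3), from world to camera coordinates, as OpenCV has them. Camera axes: x right, y down, z forward; pixel columns grow to the right and rows downward; lengths in mm; the calibration is good to about 2 mm. A picture is of the moment at which its call begins: read the wrist's pose just before it. get_calibration takes no time and is no camera call; for the wrist camera it gives the pose at the moment of the call.
- workorder.sign_off(): hands the job in; it is judged then, once.
Trained networks look in the newest picture that a camera, given by its name, has taken for a name from the list of things; names that differ only in an ending like _2 or _b are one class to them, and where a whole thing is asked for, a point or a joint stands for the part that bears it (a point fixed in the world has none). Each returns a list of dicts, best first, with "conf" (0 to 1); they miss things now and then, are a little off and sometimes report something else, mostly with a low value. They report only what shows in the picture. A call takes as long as a camera call. They do not tell look-alikes from the thing itself.
- boxes_of(camera, query): "at" ([x, y, z] in mm, in the coordinates of the camera as it stood for that picture, good to about 4 mm: the middle of the surface that is visible of it).
- outline_of(camera, query): "pixels" (480x640 bool, what is visible of it).
- landmark_of(camera, query): "at" ([x, y, z] in mm, in the coordinates of the camera as it stood for that picture, good to about 4 mm: a listed point, or the origin of a listed thing).
The state is a dict: "clock": time; "joint_pos": joint angles; "dq": joint speeds; "joint_efforts": joint torques, N m; "ee_pos": TCP position; "tcp_rot": TCP orientation; "ft_force": force on the tool from outside, world axes, zero at the start; "wrist_torque": the same for the moment, N m; "gripper_width": finger opening in mm; "finger_force": force on a finger pad.
Only numpy, scipy, OpenCV 4.12 (cv2) and the standard library are available. Lean on these libraries where they do the work, as an engineer would, in place of code of your own. Each camera call takes 0.05 s, during which the arm holds its last target. There are 200 camera calls.

### The job

Pack the four sold pieces: stand the tea cup, the sake cup, the square cup and the oblong vase each upright in the open gift-box base whose cut-out fits it in shape and size, fully down on the cut-out's floor. They are breakable, so lower each one in and let go only once it is down; do not drop or throw them. Leave the unsold bud vase and rice bowl standing where they are.

Things in the scene. Friction and masses are not known exactly. Their poses are not given: they have to be found in the camera images.
- tea_cup_center (a point): Tea cup, red-brown unglazed clay, the larger of the two round straight-sided cups: outside diameter 62 mm (foot 54 mm), 66 mm high, open at the top, wall 4 mm, about 0.22 kg. Stands upright on the table, loose. The point is on its axis, half-way up (33 mm above its foot); z is up.
- sake_cup_center (a point): Sake cup, white porcelain with thin blue lines, the smaller round straight-sided cup: outside diameter 44 mm (foot 38 mm), 60 mm high, open at the top, wall 3.5 mm, about 0.1 kg. Stands upright on the table, loose. The point is on its axis, half-way up (30 mm above its foot); z is up.
- square_cup_center (a point): Square cup, off-white porcelain: 50 x 50 mm outside, 64 mm high, open at the top, wall 5 mm, about 0.18 kg. Stands upright on the table, loose. The point is on its axis, half-way up (32 mm above its foot); z is up. x and y are square to its sides.
- oblong_vase_center (a point): Oblong slab vase, white porcelain: 74 mm long (its x) by 36 mm wide (its y) outside, 62 mm high, open at the top, wall 5 mm, about 0.26 kg. Stands upright on the table, loose. The point is on its axis, half-way up (31 mm above its foot); z is up.
- box_large_round_mouth (a point): The base of a two-piece gift box: dark board tray 108 mm square and 30 mm high, fixed to the table, filled flush with pale foam that has one straight-walled, dark-floored cut-out in its middle, 10 mm deep, round, 74 mm in diameter (for the tea cup). The point is the centre of the cut-out's mouth, level with the top of the base (30 mm above the table; the cut-out's floor is 20 mm above the table); x and y run along the base's sides, z up.
- box_small_round_mouth (a point): The base of a two-piece gift box: dark board tray 108 mm square and 30 mm high, fixed to the table, filled flush with pale foam that has one straight-walled, dark-floored cut-out in its middle, 10 mm deep, round, 56 mm in diameter (for the sake cup). The point is the centre of the cut-out's mouth, level with the top of the base (30 mm above the table; the cut-out's floor is 20 mm above the table); x and y run along the base's sides, z up.
- box_square_mouth (a point): The base of a two-piece gift box: dark board tray 108 mm square and 30 mm high, fixed to the table, filled flush with pale foam that has one straight-walled, dark-floored cut-out in its middle, 10 mm deep, square, 62 x 62 mm, its sides along x and y (for the square cup). The point is the centre of the cut-out's mouth, level with the top of the base (30 mm above the table; the cut-out's floor is 20 mm above the table); x and y run along the base's sides, z up.
- box_oblong_mouth (a point): The base of a two-piece gift box: dark board tray 108 mm square and 30 mm high, fixed to the table, filled flush with pale foam that has one straight-walled, dark-floored cut-out in its middle, 10 mm deep, oblong, 86 mm along x by 48 mm along y (for the oblong vase). The point is the centre of the cut-out's mouth, level with the top of the base (30 mm above the table; the cut-out's floor is 20 mm above the table); x and y run along the base's sides, z up.
- bud_vase_center (a point): Unsold bud vase, white porcelain, round and slender: 125 mm high, foot 46 mm, waist 30 mm, shoulder 52 mm in diameter, tall and easily tipped; stands loose among the other things. The point is on its axis half-way up.
- rice_bowl_center (a point): Unsold rice bowl, white porcelain with a blue line at the rim: 84 mm in diameter at the rim, foot 40 mm, 55 mm high; stands loose among the other things. The point is on its axis half-way up. (Also about, low and loose: a marker pen, scissors, a tape roll 24 mm high and a small brush; none of them matters.)
Not all that is in view belongs to the job. What is shaped like the part that bears sake_cup_center but green is not meant. Of the things shaped like the part that bears tea_cup_center, the terracotta one is meant.

How it is judged:
By the outcome, as a careful person would: the job done as asked, in the order asked, and still so for the second after the job is handed in, with the robot touching nothing.
It also fails if it takes over 96 s, if anything falls off the work surface, if the arm or the gripper's body presses on something with over 40 N, if the wrist force passes 120 N, or if a joint passes its speed limit or range.

## Working session

There is one attempt and no reset: what is moved stays moved. The work goes in short steps, Python scripts to look and compute and a tool call to move; the robot and the scene stay as the last step left them, time stands still between calls to the robot, and variables do not carry over. Pictures are saved under pics/ and viewed, at most 14 in all, crops included, and the job is handed in when it is done.

Besides the shell and the picture viewer there is one more tool, called after "Emit:" by a JSON object that holds its "op" and its "data". move_arm: Moves the arm, as the interface text tells. Its arguments: {"type":"object","properties":{"motion":{"type":"array","items":{"type":"array","items":{"type":"number"}}},"hand":{"type":"number"},"grip_force":{"type":"number"}},"required":["motion"]}

```bash
mkdir -p pics; ls
cat > h.py <<'E'
import numpy as np, cv2
from rig import readout, imaging, workorder, boxes_of, outline_of, landmark_of, ctrl
def w2(cal,p):
    R=cv2.Rodrigues(np.array(cal["rvec"],float))[0]
    return R.T@(np.array(p,float)-np.array(cal["tvec"],float).ravel())
def ray(cal,uv):
    R=cv2.Rodrigues(np.array(cal["rvec"],float))[0]; t=np.array(cal["tvec"],float).ravel()
    n=cv2.undistortPoints(np.array([[uv]],float),np.array(cal["mtx"],float),np.array(cal["distortion"],float))[0,0]
    return -R.T@t, R.T@np.array([n[0],n[1],1.])
def atz(cal,uv,z):
    c,d=ray(cal,uv); return c+d*(z-c[2])/d[2]
def proj(cal,p):
    return cv2.projectPoints(np.array([p],float),np.array(cal["rvec"],float),np.array(cal["tvec"],float),np.array(cal["mtx"],float),np.array(cal["distortion"],float))[0].ravel()
E
python3 - <<'E'
from h import *
print(readout.observe(), ctrl.grip_depth)
for c in ["top","scene"]:
    im=imaging.snapshot(c); cv2.imwrite(f"pics/{c}0.png",im); cal=imaging.get_calibration(c)
    print(c, ray(cal,(320,240)))
    for q in ["tea_cup_center","sake_cup_center","square_cup_center","oblong_vase_center","box_large_round_mouth","box_small_round_mouth","box_square_mouth","box_oblong_mouth","bud_vase_center","rice_bowl_center"]:
        for r in landmark_of(c,q):
            if r["conf"]>.2:
                p=w2(cal,r["at"]); print(c,q,round(r["conf"],2),p.round(0),proj(cal,p).round(0))
E
```

```text
pics
{'clock': 0.0, 'joint_pos': array([-1.41067207e+00,  1.04708944e-01,  9.64670289e-02,  1.56388474e+00,
        2.70219210e-05,  1.35312483e+00]), 'dq': array([ 0.00067192,  0.00064846,  0.00113252,  0.00224507, -0.00037497,
        0.00027155]), 'joint_efforts': array([ 2.24972041e-04, -5.56927621e+01,  5.03651977e+01,  1.68056163e-02,
       -3.64516691e-04,  2.21015483e-06]), 'ee_pos': array([ 221.29590653, -557.29598611,  192.81547155]), 'tcp_rot': array([-3.08440398e+00, -5.89667656e-01, -1.02503997e-04]), 'ft_force': array([-1.01893635, -0.40044774,  0.25567551]), 'wrist_torque': array([-0.02511377,  0.02263871, -0.00443509]), 'finger_force': 0.0, 'gripper_width': 85.61531161230515} 18.700000000000003
top (array([ 260.21191234,   30.3248584 , 1471.18751207]), array([ 0.18534999, -0.00697914, -0.98285822]))
top tea_cup_center 0.69 [494. 419.  35.] [168. 254.]
top tea_cup_center 0.63 [478. 516.  31.] [132. 260.]
top sake_cup_center 0.86 [ 505. -427.   34.] [490. 250.]
top sake_cup_center 0.74 [ 427. -471.   27.] [506. 280.]
top square_cup_center 0.74 [ 427. -186.   26.] [399.
[... 587 characters left out ...]
er 0.64 [ 429. -477.   34.] [141. 316.]
scene square_cup_center 0.62 [ 425. -183.   31.] [243. 263.]
scene square_cup_center 0.24 [ 361. -326.   32.] [184. 271.]
scene oblong_vase_center 0.87 [440. 157.  29.] [348. 214.]
scene box_large_round_mouth 0.79 [617. 239.  30.] [410. 241.]
scene box_large_round_mouth 0.67 [439. 158.  33.] [348. 213.]
scene box_small_round_mouth 0.84 [356. 304.  35.] [371. 176.]
scene box_small_round_mouth 0.48 [653. -21.  62.] [342. 287.]
scene box_square_mouth 0.7 [ 362. -327.   28.] [184. 272.]
scene box_oblong_mouth 0.67 [ 620. -237.   26.] [263. 327.]
scene bud_vase_center 0.69 [650. -21.  66.] [341. 285.]
scene rice_bowl_center 0.68 [463.  -9.  28.] [305. 245.]
```

View pics/top0.png

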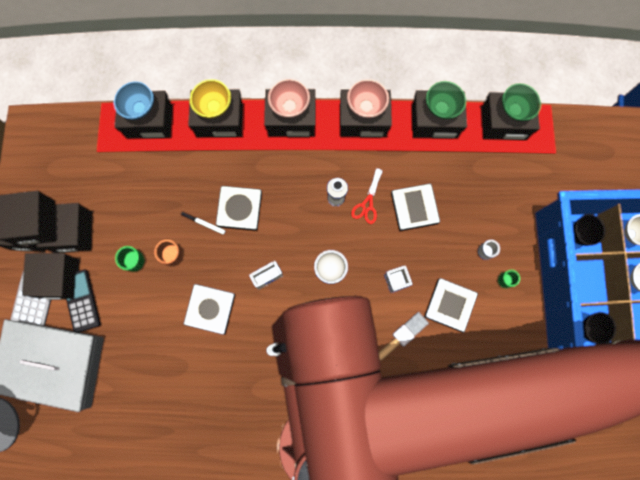

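View pics/scene0.png

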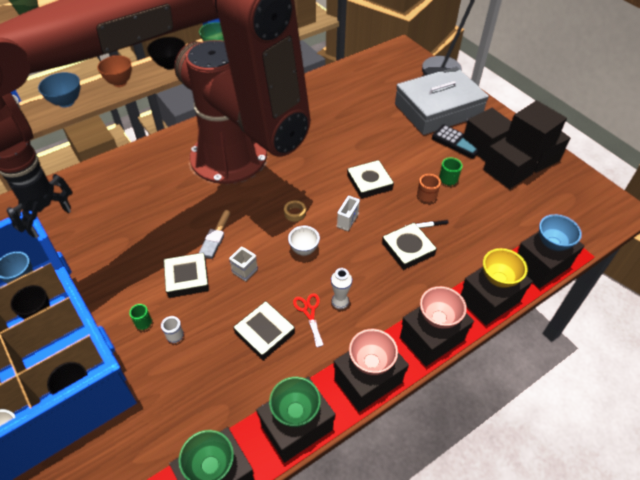

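The top view shows:
- **Round cups:** terracotta tea cup at (168,252) with a green look-alike at (130,258). White sake cup at (489,249) with a green look-alike at (510,279).
- **Other pieces:** square cup (399,278), oblong vase (266,273), bowl (331,267) and bud vase (337,190). A brown bowl at (294,211) in the scene view is hidden under the arm in the top view.
- **Boxes:** large round (239,208), small round (209,309), square (452,305) and oblong (416,206).

I choose the terracotta and the white cups. Next I refine the poses with outline fits in both views.

```bash
cat > fit.py <<'E'
from h import *
from scipy.optimize import minimize
def prism(kind,dims,h):
    if kind=="r":
        a=np.linspace(0,2*np.pi,40,endpoint=False); r0,r1=dims
        b=np.c_[np.cos(a),np.sin(a)]
        return np.r_[np.c_[b*r0,0*a],np.c_[b*r1,0*a+h]]
    x,y=dims[0]/2,dims[1]/2; b=np.array([[x,y],[-x,y],[-x,-y],[x,-y]])
    return np.r_[np.c_[b,np.zeros(4)],np.c_[b,np.full(4,h)]]
def P(cal,p): return cv2.projectPoints(np.array(p,float),np.array(cal["rvec"],float),np.array(cal["tvec"],float),np.array(cal["mtx"],float),np.array(cal["distortion"],float))[0][:,0]
def fit(model,views,x0,yaw=True,z=True):
    """views: list of (cal, mask). returns x,y,z,yaw(deg),meanIoU"""
    S=6; V=[]
    for cal,m in views:
        ys,xs=np.nonzero(m); o=np.array([xs.min()-12,ys.min()-12]); w,h=xs.max()-o[0]+13,ys.max()-o[1]+13
        M=np.zeros((h,w),np.uint8); M[ys-o[1],xs-o[0]]=1
        V.append((cal,cv2.resize(M,None,fx=S,fy=S,interpolation=cv2.INTER_LINEAR if 0 else cv2.INTER_NEAREST),o))
    def f(q):
        s=0; c,sn=np.cos(np.radians(q[3])),np.sin(np.radians(q[3]))
        pts=model@np.array([[c,sn,0],[-sn,c,0],[0,0,1]])+[q[0],q[1],q[2]]
        for cal,M,o in V:
            uv=(P(cal,pts)-o+.5)*S
            D=np.zeros_like(M); cv2.fillConvexPoly(D,cv2.convexHull(np.round(uv).astype(np.int32)),1)
            s+=(D&M).sum()/max((D|M).sum(),1)
        return -s/len(V)
    best=None
    for y0 in (range(0,180,15) if yaw else [0]):
        a=np.array([x0[0],x0[1],0,y0],float)
        st=np.array([a]+[a+d for d in np.diag([6,6,6 if z else 0,10 if yaw else 0])if np.any(d)])
        idx=[0,1]+([2] if z else [])+([3] if yaw else [])
        g=lambda v:f(np.array([v[idx.index(i)] if i in idx else a[i] for i in range(4)]))
        r=minimize(g,a[idx],method="Nelder-Mead",options=dict(initial_simplex=st[:,idx],xatol=.1,fatol=1e-4,maxiter=250))
        full=a.copy(); full[idx]=r.x
        if best is None or r.fun<best[1]: best=(full,r.fun)
    return best[0].round(1),round(-best[1],3)
MODELS=dict(tea_cup_center=(prism("r",(27,31),66),False),sake_cup_center=(prism("r",(19,22),60),False),
 square_cup_center=(prism("s",(50,50),64),True),oblong_vase_center=(prism("s",(74,36),62),True),
 box_large_round_mouth=(prism("s",(108,108),30),True),box_small_round_mouth=(prism("s",(108,108),30),True),box_square_mouth=(prism("s",(108,108),30),True),box_oblong_mouth=(prism("s",(108,108),30),True))
X0=dict(tea_cup_center=(492,417),sake_cup_center=(506,-428),square_cup_center=(426,-185),oblong_vase_center=(440,157),
 box_large_round_mouth=(618,237),box_small_round_mouth=(356,304),box_square_mouth=(362,-325),box_oblong_mouth=(622,-237))
E
python3 - <<'E'
from fit import *
V={}
for c in ["top","scene"]:
    im=imaging.snapshot(c); cal=imaging.get_calibration(c)
    for q in MODELS:
        if "box" in q:
            u,v=proj(cal,[*X0[q],30]).round().astype(int)
            hsv=cv2.cvtColor(im,cv2.COLOR_BGR2HSV)
            m=((hsv[...,1]<60)&(hsv[...,2]>130)).astype(np.uint8)
            n,l=cv2.connectedComponents(m)
            w=l[v-30:v+30,u-30:u+30]; k=np.bincount(w[w>0]).argmax()
            V.setdefault(q,[]).append((cal,l==k)); print(c,q,(l==k).sum()); continue
        bestm=None
        for r in outline_of(c,q):
            m=r["pixels"]; ys,xs=np.nonzero(m)
            d=np.hypot(*(proj(cal,[*X0[q],32])-[xs.mean(),ys.mean()]))
            if d<12 and bestm is None: bestm=m; print(c,q,round(r["conf"],2),m.sum(),round(d,1))
        if bestm is not None: V.setdefault(q,[]).append((cal,bestm))
for q,(m,yaw) in MODELS.items():
    if q not in V: print(q,"none"); continue
    if "box" in q:
        # foam top only, fill holes through hull
        vv=[]
        for cal,k in V[q]:
            h=cv2.convexHull(np.argwhere(k)[:,::-1].astype(np.int32)); M=np.zeros(k.shape,np.uint8); cv2.fillConvexPoly(M,h,1); vv.append((cal,M))
            # flat top: rect at z
            pts=np.array([atz(cal,p,30)[:2] for p in h[:,0].astype(float)],np.float32); R=cv2.minAreaRect(pts); print("  rect",np.round(R[0],1),np.round(R[1],1),round(R[2],1))
        top=m[4:].copy()*[102/108,102/108,0]
        print(q,fit(top,vv,X0[q]))
    else: print(q,fit(m,V[q],X0[q],yaw,len(V[q])>1))
E
python3 - <<'E'
from h import *
print(imaging.get_calibration("wrist")); s=readout.observe(); print(s["ee_pos"],s["clock"]); c=imaging.get_calibration("wrist")
print(ray(c,(320,240)))
im=cv2.imread("pics/scene0.png"); cv2.imwrite("pics/crop1.png",np.hstack([cv2.resize(im[150:230,310:410],(400,400)) if 0 else cv2.resize(im[155:225,395:495],None,fx=4,fy=4),cv2.resize(im[285:355,115:215],None,fx=4,fy=4)]))
E
```

```text
top tea_cup_center 0.66 604 1.9
top sake_cup_center 0.63 284 1.5
top square_cup_center 0.64 502 1.9
top oblong_vase_center 0.86 536 1.1
top box_large_round_mouth 1367
top box_small_round_mouth 1790
top box_square_mouth 1730
top box_oblong_mouth 1264
scene tea_cup_center 0.72 515 0.3
scene sake_cup_center 0.83 435 1.0
scene square_cup_center 0.86 694 1.1
scene oblong_vase_center 0.62 514 1.2
scene box_large_round_mouth 923
scene box_small_round_mouth 751
scene box_square_mouth 1374
scene box_oblong_mouth 1182
tea_cup_center (array([494.8, 414.2,   2.3,   0. ]), np.float64(0.905))
sake_cup_center (array([ 507.6, -424.8,   -0.8,    0. ]), np.float64(0.882))
square_cup_center (array([ 428.1, -181. ,    1.7,   20. ]), np.float64(0.931))
oblong_vase_center (array([437.3, 157.5,   1.6, 118.4]), np.float64(0.91))
  rect [613.7 265.7] [165.2 129.4] 84.5
  rect [621.4 258.4] [156.9 108.9] 84.5
box_large_round_mouth (array([622.2, 233.3,  37.4,  84.3]), np.float64(0.672))
  rect [351.9 307.5] [109.7 109.7] 76.9
  rect [350.  304.5] [107.9 109.4] 77.1
box_small_round_mouth (array([352.6, 303.1, 
[... 178 characters left out ...]
np.float64(0.694))
  rect [ 625.2 -234.1] [109.3 109.7] 10.7
  rect [ 623.4 -236.4] [108.3 107.7] 11.0
box_oblong_mouth (array([ 625.3, -236. ,   35.9,   11.2]), np.float64(0.868))
{'mtx': array([[417.8311619 ,   0.        , 328.42803178],
       [  0.        , 417.8311619 , 239.30000112],
       [  0.        ,   0.        ,   1.        ]]), 'distortion': array([-0.08961034,  0.        ,  0.        ,  0.        ,  0.        ]), 'rvec': array([-2.40130462,  1.63111423,  0.22867925]), 'tvec': array([-599.82936801,  -35.34339146,  379.34690693])}
[ 221.33455201 -557.73485192  193.65985285] 1.6
(array([ 286.32794723, -531.84927317,  374.3008938 ]), array([-0.2642975 , -0.08278148, -0.96109508]))
```

View pics/crop1.png

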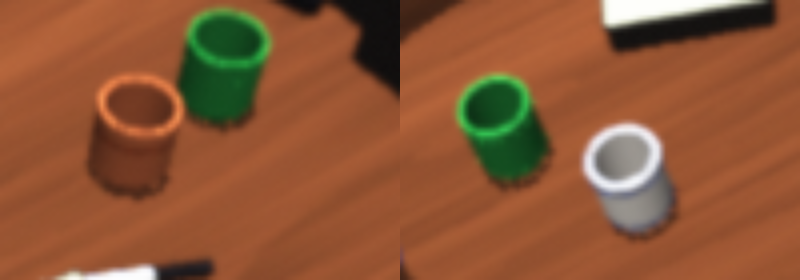

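The left crop shows the terracotta cup beside the green one. The right crop shows the white cup beside the green one, so the choice stands. I move off now, looking with the wrist camera along the way.

Emit:
{"op": "move_arm", "data": {"motion": [[164, 213, 6, 0, 0, 46], [164, 213, 6, 0, 0, 46], [164, 213, 6, 0, 0, 46], [164, 213, 6, 0, 0, 46], [164, 213, 6, 0, 0, 46], [164, 213, 6, 0, 0, 46], [164, 213, 6, 0, 0, 46], [164, 213, 6, 0, 0, 46]], "hand": 85}}

```text
clock: 2.27
ee_pos: [387.6, -341.6, 200.3]
tcp_rot: [2.602, 1.759, 0.001]
ft_force: [0.2, -0.4, -0.8]
gripper_width: 85.0
finger_force: 0.0
```

```bash
cat > wr.py <<'E'
from fit import *
import sys, pickle
def shot(name):
    cal=imaging.get_calibration("wrist"); im=imaging.snapshot("wrist"); s=readout.observe()
    cv2.imwrite(f"pics/{name}.png",im); pickle.dump((cal,s),open(f"pics/{name}.pkl","wb"))
    R=cv2.Rodrigues(s["tcp_rot"])[0]; print("t",s["clock"],"tcp",s["ee_pos"].round(1),"yaw",np.degrees(np.arctan2(R[1,0],R[0,0])).round(1),"q6",s["joint_pos"][5].round(2))
    return cal,im
E
python3 - <<'E'
from wr import *
cal,im=shot("w1")
for q in X0: 
    p=proj(cal,[*X0[q],30]); 
    if 0<p[0]<640 and 0<p[1]<480: print(q,p.round())
    else: continue
    for r in landmark_of("wrist",q): print("   ",round(r["conf"],2),w2(cal,r["at"]).round(1))
E
```

```text
t 2.3167 tcp [ 386.5 -343.2  200.1] yaw 67.9 q6 0.98
sake_cup_center [488. 246.]
    0.87 [ 505.9 -425.9   30.4]
    0.6 [ 431.9 -478.7   26.8]
square_cup_center [299.   3.]
box_large_round_mouth [329. 266.]
box_small_round_mouth [324. 230.]
box_square_mouth [293. 199.]
    0.76 [ 365.9 -318.7   30.7]
```

View pics/w1.png

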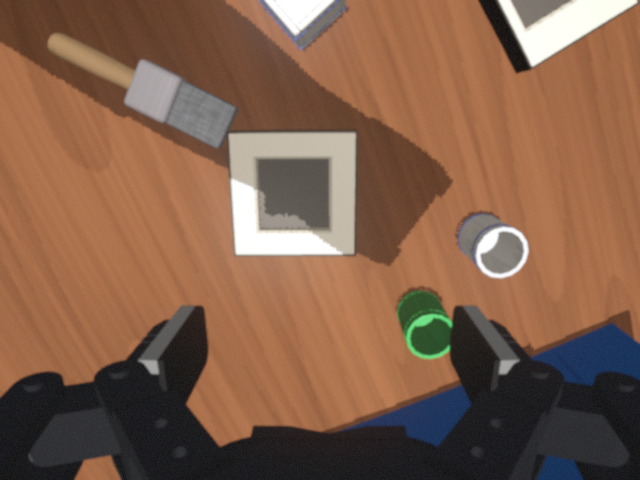

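This wrist view has the square box at (293,193), with its cut-out corners at about (257,157), (330,157), (331,230) and (258,230). The sake cup rim is at (501,251), and the green cup is at (429,335).

Emit:
{"op": "move_arm", "data": {"motion": [[34, 160, 0, 0, 0, 20], [34, 160, 0, 0, 0, 20], [34, 160, 0, 0, 0, 20], [34, 160, 0, 0, 0, 20], [34, 160, 0, 0, 0, 20], [34, 160, 0, 0, 0, 20], [34, 160, 0, 0, 0, 20], [34, 160, 0, 0, 0, 20]]}}

```text
clock: 3.23
ee_pos: [419.0, -186.0, 199.5]
tcp_rot: [-2.269, -2.173, 0.0]
ft_force: [0.3, -0.4, -0.7]
gripper_width: 85.0
finger_force: 0.0
```

Run:
```python
from wr import *
c1,_=pickle.load(open("pics/w1.pkl","rb"))
for s in ([(229,132),(356,131),(356,254),(236,255)],[(257,157),(330,157),(331,230),(258,230)]):
    R=cv2.minAreaRect(np.array([atz(c1,p,30)[:2] for p in s],np.float32)); print(R)
cal,im=shot("w2")
for q in ["square_cup_center","box_oblong_mouth"]:
    for r in landmark_of("wrist",q): 
        p=w2(cal,r["at"]);print(q,round(r["conf"],2),p.round(1),proj(cal,p).round())
for r in outline_of("wrist","square_cup_center"): 
    m=r["pixels"];ys,xs=np.nonzero(m);print(m.sum(),xs.mean(),ys.mean())
    print(fit(MODELS["square_cup_center"][0],[(cal,m)],X0["square_cup_center"],True,False))
```

```text
((363.964599609375, -322.32537841796875), (106.2194595336914, 106.3058090209961), 68.60586547851562)
((364.021240234375, -321.6382141113281), (62.763427734375, 63.50836181640625), 68.05513763427734)
t 3.2833 tcp [ 419.  -186.   199.4] yaw 87.5 q6 0.91
box_oblong_mouth 0.95 [ 624.1 -234.1   29.5] [557. 249.]
4608 339.97960069444446 202.45703125
(array([ 429.2, -180.8,    0. ,   19.6]), np.float64(0.979))
```

View pics/w2.png

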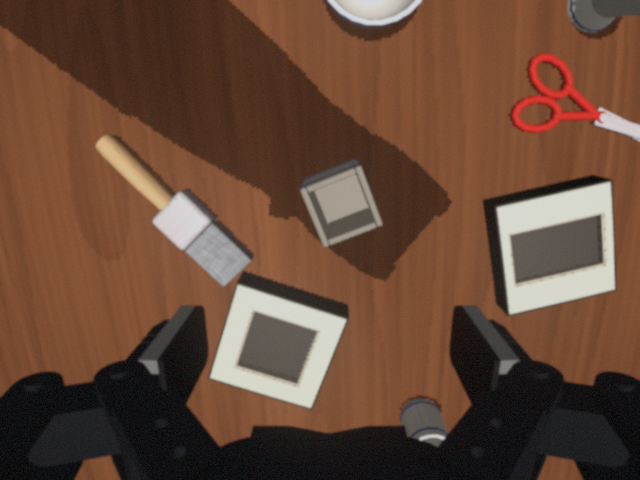

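The square cup is at (340,203) and the oblong box at (557,249), its long side running along world x.

Emit:
{"op": "move_arm", "data": {"motion": [[6, 310, 0, 0, 0, 13], [6, 310, 0, 0, 0, 13], [6, 310, 0, 0, 0, 13], [6, 310, 0, 0, 0, 13], [6, 310, 0, 0, 0, 13], [6, 310, 0, 0, 0, 13], [6, 310, 0, 0, 0, 13], [6, 310, 0, 0, 0, 13]]}}

```text
clock: 4.1
ee_pos: [424.9, 128.8, 199.8]
tcp_rot: [-2.003, -2.419, -0.002]
ft_force: [0.9, -0.3, -0.2]
gripper_width: 84.8
finger_force: 0.0
```

Run:
```python
from wr import *
c1,_=pickle.load(open("pics/w2.pkl","rb"))
for s in ([(497,209),(611,180),(616,290),(510,313)],[(511,236),(602,215),(607,260),(516,283)]):
    R=cv2.minAreaRect(np.array([atz(c1,p,30)[:2] for p in s],np.float32)); print(R)
cal,im=shot("w3")
for q in ["oblong_vase_center","box_small_round_mouth","box_large_round_mouth"]:
    for r in landmark_of("wrist",q): 
        p=w2(cal,r["at"]);print(q,round(r["conf"],2),p.round(1),proj(cal,p).round())
for r in outline_of("wrist","oblong_vase_center"): 
    m=r["pixels"];ys,xs=np.nonzero(m);print(m.sum(),xs.mean(),ys.mean())
    if m.sum()>1500: print(fit(MODELS["oblong_vase_center"][0],[(cal,m)],X0["oblong_vase_center"],True,False))
```

```text
((626.4080810546875, -235.33352661132812), (105.04866790771484, 107.08397674560547), 11.15858268737793)
((626.2096557617188, -233.49017333984375), (88.27599334716797, 45.836517333984375), 11.78245735168457)
t 4.15 tcp [424.9 129.8 199.7] yaw 100.8 q6 1.38
oblong_vase_center 0.68 [439.2 156.5  28.7] [351. 177.]
box_large_round_mouth 0.88 [620.6 235.6  29.7] [580. 127.]
4744 353.0280354131535 176.0153878583474
(array([439.1, 159.2,   0. , 119.4]), np.float64(0.967))
```

View pics/w3.png

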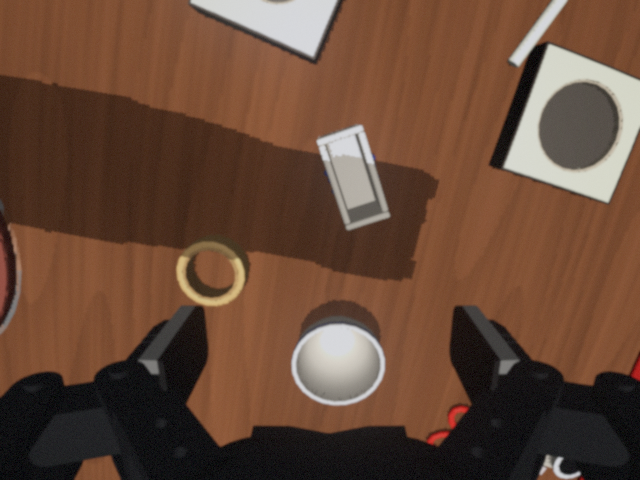

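The vase is at (352,177). The large round cut-out is at (580,125), the tape roll at (211,273) and the bowl at (338,362).

Emit:
{"op": "move_arm", "data": {"motion": [[60, 255, 0, 0, 0, 0], [60, 255, 0, 0, 0, 0], [60, 255, 0, 0, 0, 0], [60, 255, 0, 0, 0, 0], [60, 255, 0, 0, 0, 0], [60, 255, 0, 0, 0, 0], [60, 255, 0, 0, 0, 0], [60, 255, 0, 0, 0, 0]]}}

```text
clock: 5.02
ee_pos: [486.2, 381.3, 198.2]
tcp_rot: [-2.005, -2.418, 0.002]
ft_force: [-0.2, -1.1, 0.3]
gripper_width: 85.1
finger_force: 0.0
```

Run:
```python
from wr import *
c1,_=pickle.load(open("pics/w3.pkl","rb"))
print("large round",atz(c1,(580,125),30).round(1))
cal,im=shot("w4")
for q in ["tea_cup_center","box_small_round_mouth","box_large_round_mouth"]:
    for r in landmark_of("wrist",q): 
        p=w2(cal,r["at"]);print(q,round(r["conf"],2),p.round(1),proj(cal,p).round())
for r in outline_of("wrist","tea_cup_center"): 
    m=r["pixels"];ys,xs=np.nonzero(m);print(m.sum(),xs.mean(),ys.mean())
    if m.sum()>1500: print(fit(MODELS["tea_cup_center"][0],[(cal,m)],w2(cal,[0,0,0])[:2]*0+np.array([494,415]),False,False))
```

```text
large round [620.3 237.2  30. ]
t 5.0667 tcp [486.1 379.8 198.7] yaw 100.6 q6 1.84
tea_cup_center 0.87 [497.6 416.9  34.2] [350. 167.]
tea_cup_center 0.69 [481.4 520.1  38.5] [356.  30.]
box_small_round_mouth 0.69 [352.3 302.5  27.7] [167. 263.]
5501 350.02872205053626 172.0054535538993
(array([496.2, 415.7,   0. ,   0. ]), np.float64(0.972))
5694 354.7010888654724 33.631717597471024
(array([494., 415.,   0.,   0.]), np.float64(0.0))
```

View pics/w4.png

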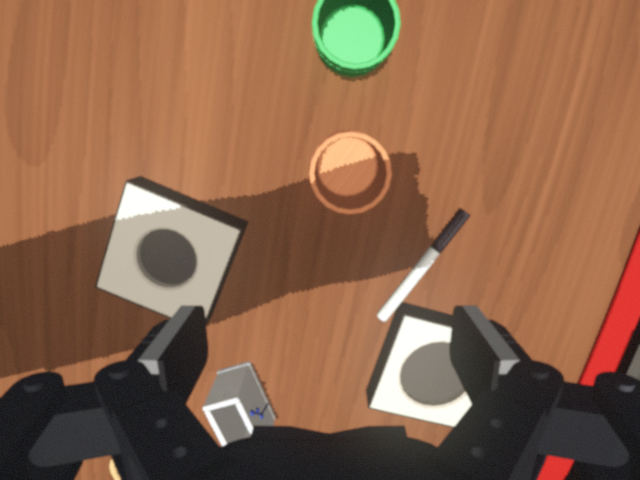

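The terracotta cup rim is at (350,172), with the green cup behind it at (356,33). The small round cut-out is at (167,257). The tea cup measures (496,416) in both views, with its foot at about z = 0.

Emit:
{"op": "move_arm", "data": {"motion": [[11, 36, 0, 0, 0, 0], [11, 36, -35, 0, 0, 0], [11, 36, -70, 0, 0, 0], [11, 36, -105, 0, 0, 0], [11, 36, -140, 0, 0, 0], [11, 36, -165, 0, 0, 0], [11, 36, -177, 0, 0, 0], [11, 36, -177, 0, 0, 0]]}}

```text
clock: 5.93
ee_pos: [494.7, 414.3, 19.9]
tcp_rot: [-2.006, -2.415, 0.007]
ft_force: [-1.1, -0.7, -0.6]
gripper_width: 85.0
finger_force: 0.0
```

Emit:
{"op": "move_arm", "data": {"motion": [[0, 0, 0, 0, 0, 0], [0, 0, 0, 0, 0, 0], [0, 0, 0, 0, 0, 0], [0, 0, 0, 0, 0, 0], [0, 0, 0, 0, 0, 0], [0, 0, 0, 0, 0, 0], [0, 0, 0, 0, 0, 0], [0, 0, 0, 0, 0, 0]], "hand": 45, "grip_force": 30}}

```text
clock: 6.6
ee_pos: [495.6, 416.8, 26.2]
tcp_rot: [-2.004, -2.418, -0.001]
ft_force: [-11.7, -5.4, 18.0]
gripper_width: 45.4
finger_force: 9.2
```

Run:
```python
from wr import *
cal,im=shot("w5"); s=readout.observe(); print(s["gripper_width"],s["finger_force"],s["ft_force"])
c1,_=pickle.load(open("pics/w4.pkl","rb"))
print("small round",atz(c1,(167,257),30).round(1), "rect", cv2.minAreaRect(np.array([atz(c1,p,30)[:2] for p in [(130,182),(243,224),(206,325),(97,286)]],np.float32)))
```

```text
t 6.65 tcp [495.6 416.8  26.2] yaw 100.7 q6 1.88
45.22946779840995 9.210996319416154 [-11.62119655  -5.62717984  18.67512088]
small round [353.1 309.2  30. ] rect ((352.8502502441406, 309.9870910644531), (105.70307159423828, 110.10298156738281), 79.48898315429688)
```

View pics/w5.png

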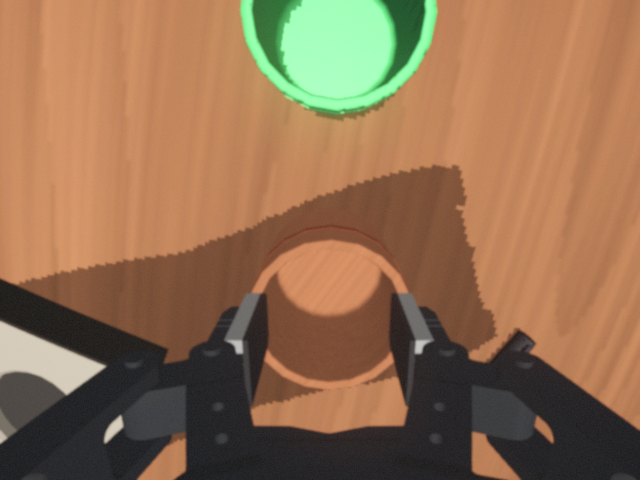

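The fingers report 45 mm on a 62 mm cup, with 18 N upward on the tool. That isn't a proper grasp, so I look from the side before doing anything else.

Run:
```python
from wr import *
im=imaging.snapshot("scene"); cal=imaging.get_calibration("scene")
u,v=proj(cal,[496,416,60]).astype(int); a=im[v-45:v+35,u-50:u+50]
t=imaging.snapshot("top"); ct=imaging.get_calibration("top"); u,v=proj(ct,[496,416,60]).astype(int); b=t[v-40:v+40,u-50:u+50]
w=cv2.imread("pics/w5.png")[210:450,190:490]
cv2.imwrite("pics/z1.png",np.hstack([cv2.resize(a,(400,320),interpolation=cv2.INTER_CUBIC),cv2.resize(w,(400,320))]))
for q in ["scene","top"]:
  c=imaging.get_calibration(q)
  for r in landmark_of(q,"tea_cup_center"): print(q,round(r["conf"],2),w2(c,r["at"]).round(0))
```

```text
scene 0.82 [493. 416.  31.]
scene 0.71 [477. 518.  34.]
top 0.61 [ 505. -425.   31.]
top 0.6 [496. 421.  35.]
```

View pics/z1.png

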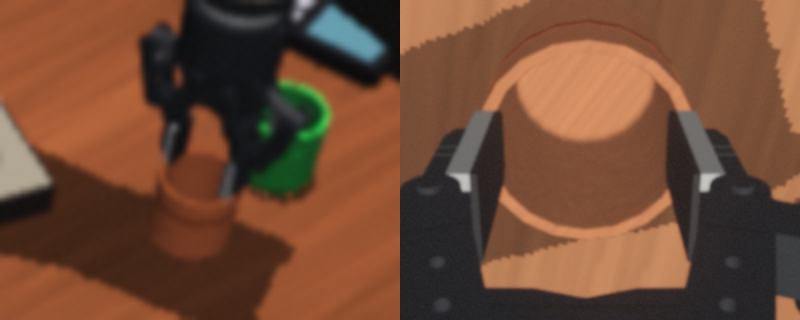

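Run:
```python
from wr import *
print(ctrl.grip_depth,[x for x in dir(ctrl) if x[0]!="_"]); s=readout.observe(); print(s)
c4,_=pickle.load(open("pics/w4.pkl","rb")); c5,_=pickle.load(open("pics/w5.pkl","rb"))
print("cam5",ray(c5,(320,240))[0].round(1),"cam4",ray(c4,(320,240))[0].round(1))
a=np.linspace(0,2*np.pi,24,endpoint=False)
for c,n in((c4,"w4"),(c5,"w5")):
    for z in (46,56,66):
        p=P(c,np.c_[496+31*np.cos(a),416+31*np.sin(a),0*a+z]); print(n,z,p.min(0).round(),p.max(0).round())
for y in (31,22.5): print("pads expected", [proj(c5,s["ee_pos"]+cv2.Rodrigues(s["tcp_rot"])[0]@np.array([0,g,d])).round() for g in(-y,y) for d in (-13,-5)])
print("green rim z66",[ (P(c5,np.c_[478.5+31*np.cos(a),519+31*np.sin(a),0*a+66])).max(0)], "seen bottom 98..112")
```

```text
18.700000000000003 ['MotionError', 'grip_depth']
{'clock': 6.85, 'joint_pos': array([ 4.97295580e-01,  2.82151798e-01, -8.50764677e-03,  1.27980330e+00,
        6.86081917e-04,  1.88137787e+00]), 'dq': array([-0.00018571, -0.00106144, -0.00061174,  0.00072387, -0.00074466,
        0.00102122]), 'joint_efforts': array([ -2.74487235, -55.44311643,  47.31232882,  -6.32999852,
        -0.593541  ,   0.06890195]), 'ee_pos': array([495.65373003, 416.76620583,  26.20185511]), 'tcp_rot': array([-2.00435464e+00, -2.41845937e+00, -8.87378799e-04]), 'ft_force': array([-13.00948365,  -5.20477789,  18.746549  ]), 'wrist_torque': array([-1.18505671,  3.11111844,  0.0264813 ]), 'finger_force': 9.209177714910766, 'gripper_width': 45.5021386416437}
cam5 [483.3 485.  206.9] cam4 [474.2 449.8 378.8]
w4 46 [310. 130.] [388. 208.]
w4 56 [309. 130.] [390. 210.]
w4 66 [309. 130.] [391. 213.]
w5 46 [254. 224.] [402. 361.]
w5 56 [250. 230.] [407. 374.]
w5 66 [245. 238.] [411. 388.]
pads expected [array([256., 288.]), array([259., 281.]), array([399., 288.]), array([396., 281.])]
pads expected [array([276., 288.]), array([278., 281.]), array([380., 288.]), array([378., 281.])]
green rim z66 [array([433.03064603, 111.22575137])] seen bottom 98..112
```

Run:
```python
from wr import *
for n in("w4","w5"):
    c,s=pickle.load(open(f"pics/{n}.pkl","rb")); R=cv2.Rodrigues(s["tcp_rot"])[0]
    g=s["gripper_width"]/2
    for d in (0,-13,-25,-40,-55):
        print(n,d,[proj(c,s["ee_pos"]+R@np.array([x,y,d])).round().tolist() for x in(11,-11) for y in(-g,g)])
```

```text
w4 0 [[234.0, 258.0], [420.0, 258.0], [237.0, 302.0], [417.0, 302.0]]
w4 -13 [[227.0, 267.0], [426.0, 267.0], [231.0, 314.0], [423.0, 314.0]]
w4 -25 [[220.0, 277.0], [433.0, 278.0], [224.0, 327.0], [429.0, 327.0]]
w4 -40 [[210.0, 292.0], [443.0, 292.0], [215.0, 345.0], [438.0, 346.0]]
w4 -55 [[198.0, 310.0], [454.0, 310.0], [204.0, 367.0], [448.0, 368.0]]
w5 0 [[278.0, 254.0], [377.0, 254.0], [280.0, 299.0], [376.0, 299.0]]
w5 -13 [[274.0, 264.0], [381.0, 264.0], [276.0, 311.0], [379.0, 311.0]]
w5 -25 [[271.0, 274.0], [384.0, 274.0], [273.0, 324.0], [382.0, 324.0]]
w5 -40 [[265.0, 288.0], [390.0, 288.0], [268.0, 342.0], [387.0, 342.0]]
w5 -55 [[259.0, 306.0], [396.0, 306.0], [262.0, 364.0], [393.0, 364.0]]
```

The prediction shows the real fingertips about 40 mm behind the stated TCP: 53 mm when open, about 43 mm at 45 mm opening. So the fingers landed on the rim, which matches the 66 mm contact height. I lift off, open and recheck the cup, then regrasp lower.

Emit:
{"op": "move_arm", "data": {"motion": [[0, 0, 15, 0, 0, 0], [0, 0, 40, 0, 0, 0], [0, 0, 80, 0, 0, 0], [0, 0, 100, 0, 0, 0], [0, 0, 100, 0, 0, 0], [0, 0, 100, 0, 0, 0], [0, 0, 100, 0, 0, 0], [0, 0, 100, 0, 0, 0]]}}

```text
clock: 7.52
ee_pos: [495.9, 416.0, 121.7]
tcp_rot: [-2.006, -2.418, 0.002]
ft_force: [-0.3, 0.2, 0.3]
gripper_width: 44.9
finger_force: 0.0
```

Run:
```python
from wr import *
cal,im=shot("w6"); s=readout.observe(); print(s["gripper_width"],s["finger_force"],s["ft_force"])
for q in ["tea_cup_center"]:
    for r in landmark_of("wrist",q): 
        p=w2(cal,r["at"]);print(q,round(r["conf"],2),p.round(1),proj(cal,p).round())
    for r in outline_of("wrist",q):
        m=r["pixels"]; print(m.sum(),fit(MODELS[q][0],[(cal,m)],(496,416),False,False))
for q in ["scene","top"]:
  imaging.snapshot(q);c=imaging.get_calibration(q)
  for r in landmark_of(q,"tea_cup_center"): print(q,round(r["conf"],2),w2(c,r["at"]).round(0))
```

```text
t 7.5667 tcp [495.8 416.  121.5] yaw 100.6 q6 1.88
45.01217029016827 0.0 [-0.5116349  -0.16877529 -0.1646183 ]
tea_cup_center 0.74 [483.4 521.2  35.9] [340.  60.]
tea_cup_center 0.59 [496.1 417.4  32.5] [329. 227.]
10629 (array([496., 416.,   0.,   0.]), np.float64(0.0))
9049 (array([496.2, 416.4,   0. ,   0. ]), np.float64(0.955))
scene 0.81 [474. 521.  32.]
scene 0.79 [491. 414.  36.]
top 0.67 [498. 416.  37.]
```

Emit:
{"op": "move_arm", "data": {"motion": [[0, 0, -30, 0, 0, 0], [0, 0, -50, 0, 0, 0], [0, 0, -50, 0, 0, 0], [0, 0, -50, 0, 0, 0], [0, 0, -50, 0, 0, 0], [0, 0, -50, 0, 0, 0], [0, 0, -70, 0, 0, 0], [0, 0, -70, 0, 0, 0]], "hand": 85}}

```text
clock: 8.53
ee_pos: [495.9, 416.0, 51.3]
tcp_rot: [-2.006, -2.418, 0.002]
ft_force: [-0.4, 0.0, -1.8]
gripper_width: 85.3
finger_force: 0.0
```

Emit:
{"op": "move_arm", "data": {"motion": [[0, 0, -25, 0, 0, 0], [0, 0, -45, 0, 0, 0], [0, 0, -60, 0, 0, 0], [0, 0, -70, 0, 0, 0], [0, 0, -72, 0, 0, 0], [0, 0, -72, 0, 0, 0], [0, 0, -72, 0, 0, 0], [0, 0, -72, 0, 0, 0]]}}

```text
clock: 9.2
ee_pos: [497.3, 416.8, -17.7]
tcp_rot: [2.005, 2.417, 0.003]
ft_force: [0.1, -0.3, 0.4]
gripper_width: 85.3
finger_force: 0.0
```

Emit:
{"op": "move_arm", "data": {"motion": [[0, 0, 0, 0, 0, 0], [0, 0, 0, 0, 0, 0], [0, 0, 0, 0, 0, 0], [0, 0, 0, 0, 0, 0], [0, 0, 0, 0, 0, 0], [0, 0, 0, 0, 0, 0], [0, 0, 0, 0, 0, 0], [0, 0, 0, 0, 0, 0]], "hand": 50, "grip_force": 30}}

```text
clock: 9.87
ee_pos: [496.7, 416.6, -18.2]
tcp_rot: [2.005, 2.418, 0.002]
ft_force: [-2.4, -0.9, 5.6]
gripper_width: 61.6
finger_force: 31.9
```

The tea cup is held: 61.6 mm, 32 N. I lift and carry it to the large round box at (620.3,236.5).

Emit:
{"op": "move_arm", "data": {"motion": [[0, 0, 35, 0, 0, 0], [0, 0, 75, 0, 0, 0], [21, -30, 85, 0, 0, 0], [41, -60, 85, 0, 0, 0], [62, -90, 85, 0, 0, 0], [83, -120, 85, 0, 0, 0], [103, -150, 85, 0, 0, 0], [124, -180, 85, 0, 0, 0]]}}

```text
clock: 10.53
ee_pos: [620.9, 234.7, 65.6]
tcp_rot: [-2.006, -2.418, 0.0]
ft_force: [-0.2, 0.6, -1.7]
gripper_width: 62.0
finger_force: 34.1
```

Run:
```python
from wr import *
cal,im=shot("w7"); s=readout.observe(); print(s["gripper_width"],s["finger_force"],s["ft_force"])
for q in ["tea_cup_center","box_large_round_mouth"]:
    for r in landmark_of("wrist",q): 
        p=w2(cal,r["at"]);print(q,round(r["conf"],2),p.round(1),proj(cal,p).round())
    for r in outline_of("wrist",q):
        m=r["pixels"]; print(m.sum(),[a.mean() for a in np.nonzero(m)])
```

```text
t 10.5833 tcp [624.9 228.7  65.5] yaw 100.4 q6 1.55
62.27243604646495 34.15188046346884 [ 1.52951944 -6.61245892 -2.23498109]
22599 [np.float64(204.97411389884508), np.float64(331.20461082348777)]
```

View pics/w7.png

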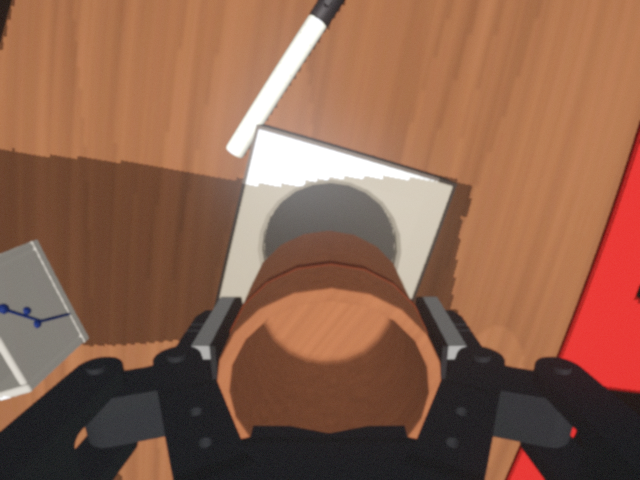

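The cup is held upright over the large round box. The cut-out shows at (331,240), centred on the cup's axis. I lower it.

Emit:
{"op": "move_arm", "data": {"motion": [[0, 0, 0, 0, 0, 0], [0, 0, -20, 0, 0, 0], [0, 0, -40, 0, 0, 0], [0, 0, -50, 0, 0, 0], [0, 0, -55, 0, 0, 0], [0, 0, -59, 0, 0, 0], [0, 0, -62, 0, 0, 0], [0, 0, -64, 0, 0, 0]]}}

```text
clock: 11.45
ee_pos: [620.8, 236.6, 2.3]
tcp_rot: [2.005, 2.418, 0.001]
ft_force: [0.0, -0.2, -2.0]
gripper_width: 61.9
finger_force: 34.1
```

Emit:
{"op": "move_arm", "data": {"motion": [[0, 0, 0, 0, 0, 0], [0, 0, 0, 0, 0, 0], [0, 0, -1, 0, 0, 0], [0, 0, -1, 0, 0, 0], [0, 0, -2, 0, 0, 0], [0, 0, -2, 0, 0, 0], [0, 0, -2, 0, 0, 0], [0, 0, -2, 0, 0, 0]]}}

```text
clock: 12.12
ee_pos: [621.0, 236.4, 1.7]
tcp_rot: [2.005, 2.417, 0.002]
ft_force: [-5.4, -2.6, 11.3]
gripper_width: 61.6
finger_force: 34.7
```

Contact came at TCP z = 1.7, which is exactly 20 mm above where it was grasped, so the cup is on the cut-out's floor. I release it.

Emit:
{"op": "move_arm", "data": {"motion": [[0, 0, 1.5, 0, 0, 0], [0, 0, 1.5, 0, 0, 0], [0, 0, 1.5, 0, 0, 0], [0, 0, 1.5, 0, 0, 0], [0, 0, 1.5, 0, 0, 0], [0, 0, 1.5, 0, 0, 0], [0, 0, 20, 0, 0, 0], [0, 0, 45, 0, 0, 0]], "hand": 85}}

```text
clock: 12.78
ee_pos: [618.1, 235.9, 42.2]
tcp_rot: [-2.004, -2.415, 0.006]
ft_force: [0.3, 0.5, 0.9]
gripper_width: 84.8
finger_force: 0.0
```

Emit:
{"op": "move_arm", "data": {"motion": [[0, 0, 40, 0, 0, 0], [0, 0, 80, 0, 0, 0], [0, -10, 115, 0, 0, -3], [-10, -50, 115, 0, 0, -8], [-20, -90, 115, 0, 0, -14], [-30, -130, 115, 0, 0, -20], [-40, -170, 115, 0, 0, -20], [-50, -210, 115, 0, 0, -20]]}}

```text
clock: 13.45
ee_pos: [569.6, 24.7, 159.7]
tcp_rot: [2.395, 2.032, 0.0]
ft_force: [0.4, 0.1, 0.4]
gripper_width: 85.1
finger_force: 0.0
```

Run:
```python
from wr import *
cal,im=shot("w8")
for q in ["scene","top"]:
  imaging.snapshot(q);c=imaging.get_calibration(q)
  for n in ("tea_cup_center","bud_vase_center"):
    for r in landmark_of(q,n): 
      if r["conf"]>.4: print(q,n,round(r["conf"],2),w2(c,r["at"]).round(0))
```

```text
t 13.5 tcp [568.6  18.2 159.7] yaw 80.4 q6 1.54
scene tea_cup_center 0.81 [616. 234.  52.]
scene tea_cup_center 0.8 [477. 520.  35.]
scene bud_vase_center 0.77 [652. -23.  65.]
scene bud_vase_center 0.56 [438. 152.  31.]
top tea_cup_center 0.95 [621. 237.  55.]
top tea_cup_center 0.92 [478. 514.  34.]
top bud_vase_center 0.56 [653. -22.  60.]
```

The tea cup stands in its box, centre about 53 mm up as it should be. Next is the sake cup.

Emit:
{"op": "move_arm", "data": {"motion": [[-6, -41, 0, 0, 0, -4], [-12, -82, 0, 0, 0, -8], [-18, -123, 0, 0, 0, -12], [-24, -164, 0, 0, 0, -16], [-30, -205, 0, 0, 0, -20], [-36, -246, 0, 0, 0, -20], [-42, -287, 0, 0, 0, -20], [-48, -328, 0, 0, 0, -20]]}}

```text
clock: 14.47
ee_pos: [522.7, -302.5, 159.6]
tcp_rot: [2.71, 1.589, 0.0]
ft_force: [0.5, 0.6, 0.1]
gripper_width: 84.8
finger_force: 0.0
```

Emit:
{"op": "move_arm", "data": {"motion": [[-6, -40, 0, 0, 0, 0], [-11, -70, 0, 0, 0, 0], [-15, -100, 0, 0, 0, 0], [-15, -100, 0, 0, 0, 0], [-15, -100, 0, 0, 0, 0], [-15, -100, 0, 0, 0, 0], [-15, -100, 0, 0, 0, 0], [-15, -100, 0, 0, 0, 0]]}}

```text
clock: 15.13
ee_pos: [508.1, -400.3, 159.8]
tcp_rot: [2.71, 1.589, 0.0]
ft_force: [-0.2, -0.5, -0.0]
gripper_width: 85.1
finger_force: 0.0
```

Run:
```python
from wr import *
cal,im=shot("w9")
for q in ["sake_cup_center"]:
    for r in landmark_of("wrist",q): 
        p=w2(cal,r["at"]);print(q,round(r["conf"],2),p.round(1),proj(cal,p).round())
    for r in outline_of("wrist",q):
        m=r["pixels"]; print(m.sum(),im[m].mean(0).round(),fit(MODELS[q][0],[(cal,m)],X0[q],False,False))
```

```text
t 15.1833 tcp [ 508.  -400.5  159.9] yaw 60.7 q6 1.21
sake_cup_center 0.78 [ 508.2 -425.9   28.3] [344. 243.]
sake_cup_center 0.72 [ 432.7 -478.6   27.6] [296. 338.]
3666 [ 72. 126.  75.] (array([ 506., -428.,    0.,    0.]), np.float64(0.0))
3646 [168. 175. 181.] (array([ 507.7, -424.3,    0. ,    0. ]), np.float64(0.953))
```

Emit:
{"op": "move_arm", "data": {"motion": [[0.5, -23.5, 0, 0, 0, 0], [0.5, -23.5, -35, 0, 0, 0], [0.5, -23.5, -70, 0, 0, 0], [0.5, -23.5, -105, 0, 0, 0], [0.5, -23.5, -135, 0, 0, 0], [0.5, -23.5, -160, 0, 0, 0], [0.5, -23.5, -175, 0, 0, 0], [0.5, -23.5, -178, 0, 0, 0]]}}

```text
clock: 15.95
ee_pos: [506.2, -422.8, -22.2]
tcp_rot: [-2.707, -1.584, 0.001]
ft_force: [-1.4, 1.1, 0.2]
gripper_width: 84.9
finger_force: 0.0
```

Emit:
{"op": "move_arm", "data": {"motion": [[0, 0, 0, 0, 0, 0], [0, 0, 0, 0, 0, 0], [0, 0, 0, 0, 0, 0], [0, 0, 0, 0, 0, 0], [0, 0, 0, 0, 0, 0], [0, 0, 0, 0, 0, 0], [0, 0, 0, 0, 0, 0], [0, 0, 0, 0, 0, 0]], "hand": 30, "grip_force": 30}}

```text
clock: 16.62
ee_pos: [508.7, -426.3, -16.3]
tcp_rot: [2.709, 1.585, 0.001]
ft_force: [-0.6, 2.0, 6.6]
gripper_width: 42.6
finger_force: 30.4
```

The sake cup is held: 42.6 mm, 30 N. I carry it to the small round box.

Emit:
{"op": "move_arm", "data": {"motion": [[0, 0, 40, 0, 0, 0], [0, 0, 80, 0, 0, 0], [0, 0, 120, 0, 0, 0], [-5, 20, 138, 0, 0, 0], [-10, 60, 138, 0, 0, 0], [-15, 100, 138, 0, 0, 0], [-20, 140, 138, 0, 0, 0], [-25, 180, 138, 0, 0, 0]]}}

```text
clock: 17.28
ee_pos: [482.5, -243.9, 120.3]
tcp_rot: [2.711, 1.585, 0.001]
ft_force: [1.1, 0.4, -0.3]
gripper_width: 42.0
finger_force: 31.2
```

Emit:
{"op": "move_arm", "data": {"motion": [[-6, 40, 0, 0, 0, 0], [-12, 80, 0, 0, 0, 2], [-18, 120, 0, 0, 0, 4], [-25, 160, 0, 0, 0, 6], [-31, 200, 0, 0, 0, 8], [-37, 240, 0, 0, 0, 10], [-44, 280, 0, 0, 0, 12], [-50, 320, 0, 0, 0, 15]]}}

```text
clock: 17.95
ee_pos: [432.4, 76.5, 120.5]
tcp_rot: [2.479, 1.927, 0.002]
ft_force: [0.5, 0.3, -0.5]
gripper_width: 42.7
finger_force: 31.2
```

Emit:
{"op": "move_arm", "data": {"motion": [[-14, 36, 0, 0, 0, 0], [-28, 72, 0, 0, 0, 0], [-42, 108, 0, 0, 0, 0], [-56, 144, 0, 0, 0, 0], [-70, 180, 0, 0, 0, 0], [-70, 180, 0, 0, 0, 0], [-70, 180, 0, 0, 0, 0], [-70, 180, 0, 0, 0, 0]]}}

```text
clock: 18.62
ee_pos: [363.0, 254.8, 120.1]
tcp_rot: [2.48, 1.927, 0.001]
ft_force: [-0.2, -0.4, -1.0]
gripper_width: 42.3
finger_force: 31.2
```

Run:
```python
from wr import *
cal,im=shot("w10"); s=readout.observe(); print(s["gripper_width"],s["finger_force"],s["ft_force"])
for q in ["sake_cup_center","box_small_round_mouth"]:
    for r in landmark_of("wrist",q): 
        p=w2(cal,r["at"]);print(q,round(r["conf"],2),p.round(1),proj(cal,p).round())
```

```text
t 18.6667 tcp [363.3 254.3 120. ] yaw 75.6 q6 2.14
42.35794428741364 31.214529053549995 [ 0.6386635  -0.83790214  0.1032643 ]
sake_cup_center 0.64 [358.2 252.2 165.7] [317. 333.]
box_small_round_mouth 0.61 [354.1 303.7  28.2] [296. 160.]
box_small_round_mouth 0.58 [361.9 256.1 167.2] [324. 323.]
```

View pics/w10.png

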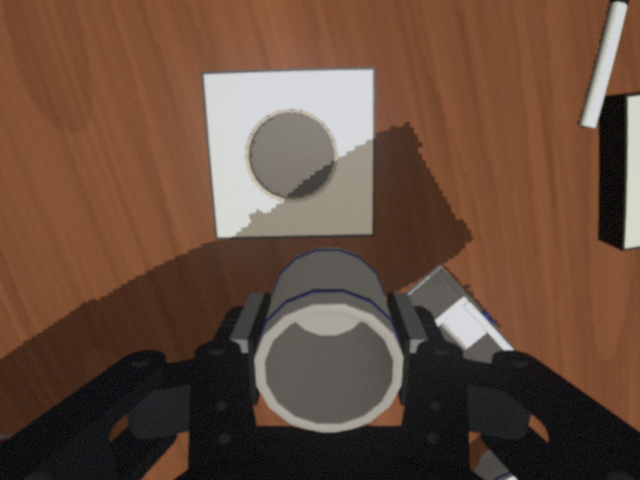

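The cut-out is at (291.5,154), the box corners run from about (205,73) to (373,235), and the sake cup is held upright at (330,367).

Run:
```python
from wr import *
c,_=pickle.load(open("pics/w10.pkl","rb"))
print(atz(c,(291.5,154),30).round(1),cv2.minAreaRect(np.array([atz(c,p,30)[:2] for p in [(205,73),(374,69),(373,235),(217,238)]],np.float32)))
# cup axis vs TCP from rim (z ~ 120+16+60=196)
print("rim centre",atz(c,(330,367),196.5).round(1))
```

```text
[352.5 308.5  30. ] ((351.9217224121094, 306.75555419921875), (105.93582916259766, 105.48954010009766), 76.79444885253906)
rim centre [364.2 256.6 196.5]
```

Emit:
{"op": "move_arm", "data": {"motion": [[-7, 35, 0, 0, 0, 0], [-10, 51.5, -5, 0, 0, 0], [-10, 51.5, -40, 0, 0, 0], [-10, 51.5, -70, 0, 0, 0], [-10, 51.5, -92, 0, 0, 0], [-10, 51.5, -104, 0, 0, 0], [-10, 51.5, -110, 0, 0, 0], [-10, 51.5, -113, 0, 0, 0]]}}

```text
clock: 19.43
ee_pos: [353.2, 305.7, 6.4]
tcp_rot: [-2.483, -1.925, 0.001]
ft_force: [0.4, -0.8, -0.2]
gripper_width: 42.6
finger_force: 31.2
```

Emit:
{"op": "move_arm", "data": {"motion": [[0, 0, 0, 0, 0, 0], [0, 0, -1, 0, 0, 0], [0, 0, -2, 0, 0, 0], [0, 0, -3, 0, 0, 0], [0, 0, -4, 0, 0, 0], [0, 0, -4.5, 0, 0, 0], [0, 0, -4.5, 0, 0, 0], [0, 0, -4.5, 0, 0, 0]]}}

```text
clock: 20.1
ee_pos: [353.5, 306.7, 3.7]
tcp_rot: [2.481, 1.927, 0.003]
ft_force: [-3.7, -0.6, 10.0]
gripper_width: 42.2
finger_force: 32.2
```

Contact came at 3.7 against −16.3 at the grasp, so the sake cup is on its floor. I release it and go to the square cup.

Emit:
{"op": "move_arm", "data": {"motion": [[0, 0, 1.5, 0, 0, 0], [0, 0, 1.5, 0, 0, 0], [0, 0, 1.5, 0, 0, 0], [0, 0, 1.5, 0, 0, 0], [0, 0, 1.5, 0, 0, 0], [0, 0, 1.5, 0, 0, 0], [0, 0, 20, 0, 0, 0], [0, 0, 45, 0, 0, 0]], "hand": 85}}

```text
clock: 20.77
ee_pos: [351.0, 305.4, 45.4]
tcp_rot: [-2.481, -1.926, 0.007]
ft_force: [0.1, 1.0, 0.1]
gripper_width: 85.0
finger_force: 0.0
```

Emit:
{"op": "move_arm", "data": {"motion": [[0, 0, 40, 0, 0, 0], [5, -15, 75, 0, 0, 4], [15, -50, 85, 0, 0, 8], [30, -88, 85, 0, 0, 12], [44, -126, 85, 0, 0, 16], [58, -164, 85, 0, 0, 20], [70, -202, 85, 0, 0, 27], [75, -243, 85, 0, 0, 34]]}}

```text
clock: 21.43
ee_pos: [427.1, 73.8, 132.2]
tcp_rot: [1.85, 2.538, 0.001]
ft_force: [1.8, -0.2, -0.2]
gripper_width: 84.9
finger_force: 0.0
```

Emit:
{"op": "move_arm", "data": {"motion": [[0, -41, 0, 0, 0, 0], [0, -82, 0, 0, 0, 0], [0, -123, 0, 0, 0, 0], [0, -164, 0, 0, 0, 0], [0, -205, 0, 0, 0, 0], [0, -225, 0, 0, 0, 0], [0, -225, 0, 0, 0, 0], [0, -225, 0, 0, 0, 0]]}}

```text
clock: 22.1
ee_pos: [426.0, -150.1, 131.9]
tcp_rot: [-1.859, -2.531, -0.0]
ft_force: [-0.8, -0.2, -0.3]
gripper_width: 85.1
finger_force: 0.0
```

Run:
```python
from wr import *
cal,im=shot("w11")
q="square_cup_center"
for r in landmark_of("wrist",q): 
        p=w2(cal,r["at"]);print(q,round(r["conf"],2),p.round(1),proj(cal,p).round())
for r in outline_of("wrist",q):
        m=r["pixels"]; print(m.sum(),im[m].mean(0).round(),fit(MODELS[q][0],[(cal,m)],X0[q],True,False))
c=imaging.get_calibration("top"); imaging.snapshot("top")
for r in landmark_of("top","sake_cup_center"): print("top",round(r["conf"],2),w2(c,r["at"]).round(1))
c=imaging.get_calibration("scene"); imaging.snapshot("scene")
for r in landmark_of("scene","sake_cup_center"): print("scene",round(r["conf"],2),w2(c,r["at"]).round(1))
```

```text
t 22.15 tcp [ 426.1 -149.1  131.9] yaw 107.5 q6 0.64
7413 [115. 124. 131.] (array([ 429.5, -181. ,    0. ,   19.4]), np.float64(0.984))
288 [ 97.  97. 101.] (array([ 426., -185.,    0.,    0.]), np.float64(0.0))
top 0.85 [ 429.2 -472.6   27. ]
top 0.68 [350.6 307.1  49.8]
scene 0.77 [353.3 296.8  51.3]
```

The sake cup stands in its box, centre about 50 mm up. The square cup is at (429.5,−181) with yaw 19.4.

Emit:
{"op": "move_arm", "data": {"motion": [[3.5, -32, 0, 0, 0, 2], [3.5, -32, -30, 0, 0, 2], [3.5, -32, -65, 0, 0, 2], [3.5, -32, -95, 0, 0, 2], [3.5, -32, -120, 0, 0, 2], [3.5, -32, -138, 0, 0, 2], [3.5, -32, -147, 0, 0, 2], [3.5, -32, -148, 0, 0, 2]]}}

```text
clock: 23.12
ee_pos: [428.8, -179.9, -17.6]
tcp_rot: [-1.809, -2.565, -0.0]
ft_force: [0.0, 0.5, 0.4]
gripper_width: 85.0
finger_force: 0.0
```

Emit:
{"op": "move_arm", "data": {"motion": [[0, 0, 0, 0, 0, 0], [0, 0, 0, 0, 0, 0], [0, 0, 0, 0, 0, 0], [0, 0, 0, 0, 0, 0], [0, 0, 0, 0, 0, 0], [0, 0, 0, 0, 0, 0], [0, 0, 0, 0, 0, 0], [0, 0, 0, 0, 0, 0]], "hand": 36, "grip_force": 35}}

```text
clock: 23.78
ee_pos: [430.9, -182.1, -14.2]
tcp_rot: [1.811, 2.564, -0.0]
ft_force: [-0.8, 1.4, 6.6]
gripper_width: 49.7
finger_force: 37.4
```

Run:
```python
from wr import *
cal,im=shot("w12"); s=readout.observe(); print(s["gripper_width"],s["finger_force"],s["ft_force"],s["ee_pos"])
```

```text
t 23.8333 tcp [ 430.9 -182.1  -14.2] yaw 109.5 q6 0.55
49.46930895986436 37.43158400058746 [-0.41309174  0.51334675  6.9998423 ] [ 430.92877575 -182.07629687  -14.21394081]
```

Emit:
{"op": "move_arm", "data": {"motion": [[0, 0, 35, 0, 0, 0], [0, 0, 75, 0, 0, 0], [-10, -20, 90, 0, 0, -6], [-23, -50, 90, 0, 0, -13], [-37, -80, 90, 0, 0, -20], [-50, -105, 90, 0, 0, -27], [-60, -128, 90, 0, 0, -34], [-67, -141, 90, 0, 0, -41]]}}

```text
clock: 24.5
ee_pos: [361.9, -324.7, 74.6]
tcp_rot: [2.602, 1.758, -0.001]
ft_force: [-0.3, -0.2, -1.8]
gripper_width: 49.4
finger_force: 37.5
```

Emit:
{"op": "move_arm", "data": {"motion": [[0, 0, 0, 0, 0, 0], [0, 0, 0, 0, 0, 0], [0, 0, 0, 0, 0, 0], [0, 0, 0, 0, 0, 0], [0, 0, 0, 0, 0, 0], [0, 0, 0, 0, 0, 0], [0, 0, 0, 0, 0, 0], [0, 0, 0, 0, 0, 0]]}}

```text
clock: 25.17
ee_pos: [363.1, -322.0, 74.2]
tcp_rot: [2.595, 1.77, 0.0]
ft_force: [0.1, 0.4, -2.0]
gripper_width: 49.6
finger_force: 37.5
```

Run:
```python
from wr import *
cal,im=shot("w13"); s=readout.observe(); print(s["gripper_width"],s["finger_force"],s["ft_force"],s["ee_pos"])
```

```text
t 25.2167 tcp [ 363.  -322.    74.1] yaw 68.6 q6 0.95
49.37630806399001 37.51706063747406 [-0.08611592  0.53993397 -1.46802444] [ 363.01108267 -322.01979888   74.13873249]
```

View pics/w13.png

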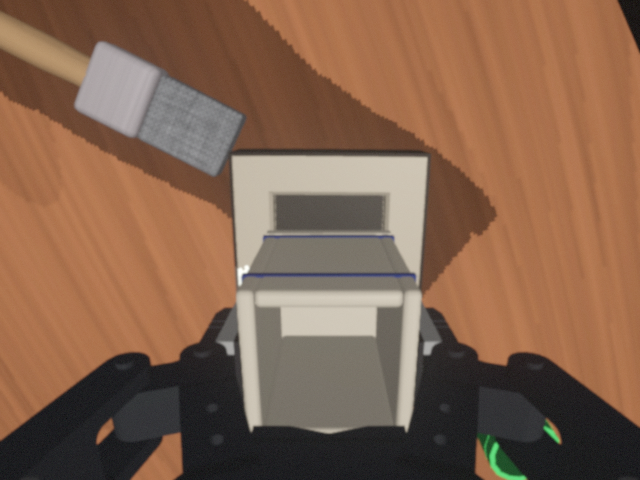

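The square cup is held level and squared to the box. The cut-out's far edge is at y = 194, x = 273–388, centred under the cup. I lower it.

Emit:
{"op": "move_arm", "data": {"motion": [[0.5, -1, -15, 0, 0, 0], [0.5, -1, -30, 0, 0, 0], [0.5, -1, -42, 0, 0, 0], [0.5, -1, -52, 0, 0, 0], [0.5, -1, -58, 0, 0, 0], [0.5, -1, -62, 0, 0, 0], [0.5, -1, -65, 0, 0, 0], [0.5, -1, -66, 0, 0, 0]]}}

```text
clock: 25.88
ee_pos: [363.4, -323.3, 8.0]
tcp_rot: [2.596, 1.769, 0.0]
ft_force: [-0.2, -0.5, -1.1]
gripper_width: 49.4
finger_force: 37.5
```

Emit:
{"op": "move_arm", "data": {"motion": [[0, 0, 0, 0, 0, 0], [0, 0, -1, 0, 0, 0], [0, 0, -2, 0, 0, 0], [0, 0, -3, 0, 0, 0], [0, 0, -3.5, 0, 0, 0], [0, 0, -4, 0, 0, 0], [0, 0, -4, 0, 0, 0], [0, 0, -4, 0, 0, 0]]}}

```text
clock: 26.55
ee_pos: [363.6, -323.5, 5.8]
tcp_rot: [2.595, 1.769, -0.0]
ft_force: [-4.1, 5.8, 13.7]
gripper_width: 49.8
finger_force: 39.1
```

It touched down at 5.8, exactly 20 mm above the grasp. I release it and go to the vase.

Emit:
{"op": "move_arm", "data": {"motion": [[0, 0, 2, 0, 0, 0], [0, 0, 2, 0, 0, 0], [0, 0, 2, 0, 0, 0], [0, 0, 2, 0, 0, 0], [0, 0, 2, 0, 0, 0], [0, 0, 2, 0, 0, 0], [0, 0, 20, 0, 0, 0], [0, 0, 50, 0, 0, 0]], "hand": 85}}

```text
clock: 27.22
ee_pos: [361.9, -320.9, 51.5]
tcp_rot: [-2.591, -1.766, -0.0]
ft_force: [-0.5, -0.8, 0.4]
gripper_width: 84.8
finger_force: 0.0
```

Emit:
{"op": "move_arm", "data": {"motion": [[0, 0, 40, 0, 0, 0], [5, 15, 75, 0, 0, 5], [15, 45, 80, 0, 0, 10], [25, 83, 80, 0, 0, 15], [35, 120, 80, 0, 0, 20], [45, 158, 80, 0, 0, 25], [55, 196, 80, 0, 0, 25], [60, 230, 80, 0, 0, 25]]}}

```text
clock: 27.88
ee_pos: [423.8, -91.2, 134.2]
tcp_rot: [2.15, 2.29, 0.001]
ft_force: [0.6, -0.1, -1.0]
gripper_width: 84.9
finger_force: 0.0
```

Emit:
{"op": "move_arm", "data": {"motion": [[3, 38, 0, 0, 0, 4], [6, 76, 0, 0, 0, 8], [9, 114, 0, 0, 0, 12], [12, 152, 0, 0, 0, 16], [15, 190, 0, 0, 0, 20], [18, 225, 0, 0, 0, 26], [18, 225, 0, 0, 0, 26], [18, 225, 0, 0, 0, 26]]}}

```text
clock: 28.55
ee_pos: [441.0, 133.4, 133.9]
tcp_rot: [-1.576, -2.717, 0.0]
ft_force: [-0.6, -0.4, -0.4]
gripper_width: 85.1
finger_force: 0.0
```

Run:
```python
from wr import *
cal,im=shot("w14")
q="oblong_vase_center"
for r in outline_of("wrist",q):
        m=r["pixels"]; print(m.sum(),fit(MODELS[q][0],[(cal,m)],(439,158),True,False))
for v in ("top","scene"):
  c=imaging.get_calibration(v); imaging.snapshot(v)
  for r in landmark_of(v,"square_cup_center"): print(v,round(r["conf"],2),w2(c,r["at"]).round(1))
```

```text
t 28.6 tcp [441.2 132.2 134. ] yaw 119.6 q6 1.06
7251 (array([439. , 159.1,   0. , 119.3]), np.float64(0.982))
top 0.59 [ 364.7 -321.9   47.2]
scene 0.78 [ 360.  -322.1   48.8]
```

Emit:
{"op": "move_arm", "data": {"motion": [[-2, 26.5, 0, 0, 0, 0], [-2, 26.5, -35, 0, 0, 0], [-2, 26.5, -70, 0, 0, 0], [-2, 26.5, -100, 0, 0, 0], [-2, 26.5, -125, 0, 0, 0], [-2, 26.5, -141, 0, 0, 0], [-2, 26.5, -149, 0, 0, 0], [-2, 26.5, -149, 0, 0, 0]]}}

```text
clock: 29.52
ee_pos: [438.1, 157.5, -16.5]
tcp_rot: [-1.582, -2.711, 0.002]
ft_force: [-1.7, 0.0, 0.3]
gripper_width: 84.7
finger_force: 0.0
```

Emit:
{"op": "move_arm", "data": {"motion": [[0, 0, 0, 0, 0, 0], [0, 0, 0, 0, 0, 0], [0, 0, 0, 0, 0, 0], [0, 0, 0, 0, 0, 0], [0, 0, 0, 0, 0, 0], [0, 0, 0, 0, 0, 0], [0, 0, 0, 0, 0, 0], [0, 0, 0, 0, 0, 0]], "hand": 22, "grip_force": 40}}

```text
clock: 30.18
ee_pos: [440.3, 158.3, -13.7]
tcp_rot: [1.581, 2.713, 0.001]
ft_force: [-2.1, -1.4, 6.5]
gripper_width: 35.6
finger_force: 41.3
```

Emit:
{"op": "move_arm", "data": {"motion": [[0, 0, 0, 0, 0, 0], [0, 0, 0, 0, 0, 0], [0, 0, 0, 0, 0, 0], [0, 0, 0, 0, 0, 0], [0, 0, 0, 0, 0, 0], [0, 0, 0, 0, 0, 0], [0, 0, 0, 0, 0, 0], [0, 0, 0, 0, 0, 0]]}}

```text
clock: 30.85
ee_pos: [440.3, 158.3, -13.7]
tcp_rot: [1.581, 2.713, 0.001]
ft_force: [-0.6, -1.4, 6.5]
gripper_width: 35.4
finger_force: 41.3
```

The vase is held: 35.4 mm, 41 N. I carry it to the oblong box, turning −108°.

Emit:
{"op": "move_arm", "data": {"motion": [[0, 0, 40, 0, 0, 0], [0, 0, 80, 0, 0, 0], [0, 0, 120, 0, 0, 0], [5, -30, 135, 0, 0, -6], [10, -70, 135, 0, 0, -13], [15, -110, 135, 0, 0, -20], [20, -150, 135, 0, 0, -27], [25, -190, 135, 0, 0, -34]]}}

```text
clock: 31.52
ee_pos: [464.3, -33.4, 120.3]
tcp_rot: [2.311, 2.127, 0.001]
ft_force: [1.5, 0.3, -2.4]
gripper_width: 35.4
finger_force: 41.9
```

Emit:
{"op": "move_arm", "data": {"motion": [[5, -30, 0, 0, 0, -7], [15, -60, 0, 0, 0, -14], [30, -90, 0, 0, 0, -21], [48, -120, 0, 0, 0, -28], [66, -150, 0, 0, 0, -35], [80, -175, 0, 0, 0, -42], [90, -190, 0, 0, 0, -49], [95, -200, 0, 0, 0, -56]]}}

```text
clock: 32.18
ee_pos: [559.9, -233.7, 119.3]
tcp_rot: [-3.04, -0.79, 0.001]
ft_force: [-0.5, 0.1, -3.5]
gripper_width: 35.6
finger_force: 41.9
```

Emit:
{"op": "move_arm", "data": {"motion": [[0, 0, 0, 0, 0, -6], [0, 0, 0, 0, 0, -12], [0, 0, 0, 0, 0, -18], [0, 0, 0, 0, 0, -18], [0, 0, 0, 0, 0, -18], [0, 0, 0, 0, 0, -18], [0, 0, 0, 0, 0, -18], [0, 0, 0, 0, 0, -18]]}}

```text
clock: 32.85
ee_pos: [559.4, -231.6, 120.2]
tcp_rot: [3.125, 0.319, 0.0]
ft_force: [-0.1, 0.2, -2.5]
gripper_width: 35.9
finger_force: 41.9
```

Run:
```python
from wr import *
cal,im=shot("w15"); s=readout.observe(); print(s["gripper_width"],s["finger_force"],s["ft_force"],s["ee_pos"])
for q in ["box_oblong_mouth"]:
    for r in landmark_of("wrist",q): 
        p=w2(cal,r["at"]);print(q,round(r["conf"],2),p.round(1),proj(cal,p).round())
```

```text
t 32.9 tcp [ 559.4 -231.7  120.2] yaw 11.6 q6 2.33
35.482039584134725 41.932416558265686 [ 0.31157531 -0.16693825 -3.31828162] [ 559.38241204 -231.65518287  120.15898878]
box_oblong_mouth 0.82 [ 622.8 -233.6   27. ] [352. 134.]
```

View pics/w15.png

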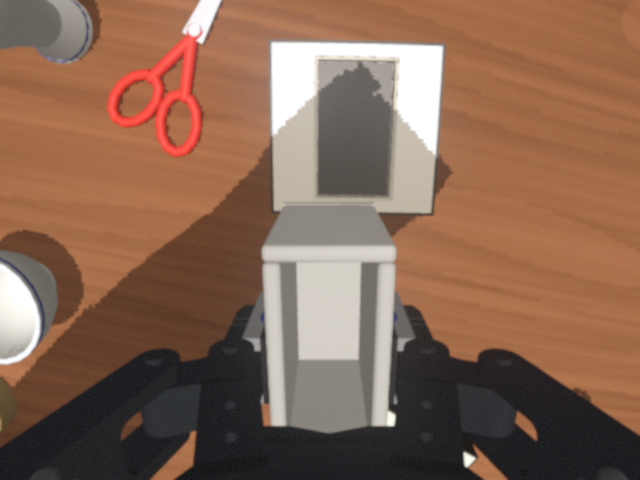

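The box corners are at about (270,41), (443,44), (433,215) and (273,213). The cut-out corners are at (317,57), (397,58), (391,197) and (317,195). The vase is held straight.

Run:
```python
from wr import *
c,s=pickle.load(open("pics/w15.pkl","rb"))
for k in ([(270,41),(443,44),(433,215),(273,213)],[(317,57),(397,58),(391,197),(317,195)]):
    print(cv2.minAreaRect(np.array([atz(c,p,30)[:2] for p in k],np.float32)))
a,b=[atz(c,p,195.9)[:2] for p in [(263,247),(395,247)]]; d=b-a; print("front edge",a.round(1),b.round(1),np.hypot(*d).round(1),"yaw",np.degrees(np.arctan2(d[1],d[0])).round(1)+90)
y=np.radians(11.6); print("vase centre",((a+b)/2-37*np.array([np.cos(y),np.sin(y)])).round(1))
```

```text
((625.035400390625, -235.39157104492188), (106.95938873291016, 106.52473449707031), 10.930339813232422)
((626.2213134765625, -235.1896514892578), (86.23605346679688, 48.83259201049805), 11.247258186340332)
front edge [ 592.9 -206.9] [ 599.9 -241. ] 34.7 yaw 11.599999999999994
vase centre [ 560.2 -231.4]
```

Emit:
{"op": "move_arm", "data": {"motion": [[35, -2, 0, 0, 0, -0.4], [65.4, -3.7, 0, 0, 0, -0.4], [65.4, -3.7, -35, 0, 0, -0.4], [65.4, -3.7, -65, 0, 0, -0.4], [65.4, -3.7, -80, 0, 0, -0.4], [65.4, -3.7, -80, 0, 0, -0.4], [65.4, -3.7, -80, 0, 0, -0.4], [65.4, -3.7, -80, 0, 0, -0.4]]}}

```text
clock: 33.62
ee_pos: [625.6, -236.0, 42.0]
tcp_rot: [3.125, 0.305, 0.003]
ft_force: [0.1, 0.3, -2.0]
gripper_width: 35.5
finger_force: 41.8
```

Emit:
{"op": "move_arm", "data": {"motion": [[0, 0, -10, 0, 0, 0], [0, 0, -18, 0, 0, 0], [0, 0, -24, 0, 0, 0], [0, 0, -28, 0, 0, 0], [0, 0, -30, 0, 0, 0], [0, 0, -32, 0, 0, 0], [0, 0, -32, 0, 0, 0], [0, 0, -32, 0, 0, 0]]}}

```text
clock: 34.28
ee_pos: [624.9, -235.5, 8.3]
tcp_rot: [3.127, 0.305, 0.0]
ft_force: [-1.1, 0.1, -2.5]
gripper_width: 35.6
finger_force: 42.0
```

Emit:
{"op": "move_arm", "data": {"motion": [[0, 0, 0, 0, 0, 0], [0, 0, -1, 0, 0, 0], [0, 0, -2, 0, 0, 0], [0, 0, -2.5, 0, 0, 0], [0, 0, -3, 0, 0, 0], [0, 0, -3.5, 0, 0, 0], [0, 0, -3.5, 0, 0, 0], [0, 0, -3.5, 0, 0, 0]]}}

```text
clock: 34.95
ee_pos: [625.1, -235.5, 6.4]
tcp_rot: [3.126, 0.305, 0.001]
ft_force: [-4.5, 3.2, 9.1]
gripper_width: 35.6
finger_force: 43.5
```

It touched down at 6.4 (6.3 expected). I release it, go up and check everything.

Emit:
{"op": "move_arm", "data": {"motion": [[0, 0, 2, 0, 0, 0], [0, 0, 2, 0, 0, 0], [0, 0, 2, 0, 0, 0], [0, 0, 2, 0, 0, 0], [0, 0, 2, 0, 0, 0], [0, 0, 2, 0, 0, 0], [0, 0, 20, 0, 0, 0], [0, 0, 50, 0, 0, 0]], "hand": 85}}

```text
clock: 35.62
ee_pos: [622.3, -233.9, 51.1]
tcp_rot: [-3.123, -0.305, 0.008]
ft_force: [1.0, 0.2, -0.2]
gripper_width: 84.9
finger_force: 0.0
```

Emit:
{"op": "move_arm", "data": {"motion": [[0, 0, 40, 0, 0, 0], [0, 0, 80, 0, 0, 0], [-20, 0, 110, 0, 0, 0], [-55, 0, 130, 0, 0, 0], [-90, 0, 140, 0, 0, 0], [-100, 0, 140, 0, 0, 0], [-100, 0, 140, 0, 0, 0], [-100, 0, 140, 0, 0, 0]]}}

```text
clock: 36.28
ee_pos: [524.9, -235.6, 194.9]
tcp_rot: [3.126, 0.304, 0.001]
ft_force: [1.0, -0.4, 0.0]
gripper_width: 85.0
finger_force: 0.0
```

Run:
```python
from wr import *
s=readout.observe(); print(s["ee_pos"],s["ft_force"],s["clock"])
N={"tea_cup_center":(620.5,236.8,53),"sake_cup_center":(352.5,307.5,50),"square_cup_center":(364,-322,52),"oblong_vase_center":(625.5,-235,51),"bud_vase_center":(653,-22,62),"rice_bowl_center":(460,-7,27)}
V={}
for v in ("top","scene","wrist"):
  c=imaging.get_calibration(v); imaging.snapshot(v)
  for q,e in N.items():
    for r in landmark_of(v,q):
      p=w2(c,r["at"])
      if np.hypot(*(p[:2]-e[:2]))<40: print(v,q,round(r["conf"],2),p.round(1)-np.array(e))
    if q in MODELS and v!="wrist":
      for r in outline_of(v,q):
        m=r["pixels"]; ys,xs=np.nonzero(m)
        if np.hypot(*(proj(c,e)-[xs.mean(),ys.mean()]))<15: V.setdefault(q,[]).append((c,m)); break
def f(q):
    m,yaw=MODELS[q]; mm=m+[0,0,20]
    return fit(mm,V[q],N[q][:2],yaw,True)
for q in V: print(q,len(V[q]),f(q),"(z = height above cut-out floor)")
```

```text
[ 524.87117537 -235.64180978  194.85333485] [ 0.96114733 -0.37069391  0.02932673] 36.2833
top tea_cup_center 0.82 [-0.2 -0.1  0.7]
top sake_cup_center 0.63 [-1.8 -2.9  0.2]
top square_cup_center 0.71 [-0.5 -1.  -4.8]
top oblong_vase_center 0.65 [-1.  -1.3  0.7]
top bud_vase_center 0.62 [ 1.4  3.4 -3.5]
top rice_bowl_center 0.56 [ 1.3  0.2 -1. ]
scene tea_cup_center 0.95 [-3.6 -1.3 -0.2]
scene sake_cup_center 0.53 [-0.5 -4.9  2.8]
scene square_cup_center 0.73 [-2.9 -1.2 -5.1]
scene oblong_vase_center 0.95 [ 1.4 -2.3  1. ]
scene bud_vase_center 0.7 [-4.5  2.8  4.8]
scene rice_bowl_center 0.73 [-1.3 -1.5  0.4]
wrist square_cup_center 0.84 [ 1.3 -0.5  2.8]
wrist rice_bowl_center 0.97 [-4.3 -1.2  4.1]
tea_cup_center 2 (array([618.3, 234.1,   1. ,   0. ]), np.float64(0.922)) (z = height above cut-out floor)
sake_cup_center 2 (array([352.8, 304.5,   2.7,   0. ]), np.float64(0.908)) (z = height above cut-out floor)
square_cup_center 2 (array([ 362.9, -325.8,    3.7,   69.9]), np.float64(0.826)) (z = height above cut-out floor)
oblong_vase_center 2 (array([ 624.2, -237.3,    1.4,   12.8]), np.float64(0.709)) (z = height above cut-out floor)
```

```bash
python3 -c "
from rig import workorder; print(workorder.sign_off())"
```

```text
the job is handed in; nothing more can be done
None
```

I packed all four pieces upright in their matching boxes, each down on its cut-out floor by contact height. The bud vase and rice bowl were left where they stood, and I handed the job in at about 37 s. On my first reach the fingers closed on the tea cup's rim with about 19 N, because the real fingertips sit about 40 mm behind the stated TCP. The cup did not move, and I regrasped it lower.

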